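# Put the bench tools back in their shadow inserts

## Robot

A 6-joint arm with a two-finger parallel gripper is mounted at the origin on a cart in front of the work surface, level with it; the furniture and walls round the work are solid. World frame = base frame: x ahead of the robot, y to its left, z up, the work surface at z = 0. Lengths are in mm, angles in rad, forces in N, time in s.
With the tool pointing down it reaches from about 350 to 875 mm from the base axis. Payload 4.2 kg.
Tool frame: the origin (TCP) lies at the very end of the fingers, on their centre line; the grasp point (between the pads) lies 19 mm behind it; z points along the fingers, y is the line along which they close (so a half turn about z gives the same grasp; the last joint's range is limited). The gripper opens to 85 mm and grips with 20 to 120 N. Pads are 22 mm wide; open, the fingers measure 114 mm over their backs; the gripper's body (76 mm by 85 mm) begins 54 mm behind the grasp point. The pads swing forward as they close: fully open they stand 13 mm farther back than shut.
Start: joints at [-1.068, 0.385, 0.008, 0, -1.194, -0.259], TCP at [150.887, -606.492, 231.312] pointing down, gripper open.
Joint ranges: [-3.14, 3.14], [-1.21, 2.06], [-1.07, 1.41], [-3.16, 2.05], [-2.99, -0.16], [-3.1, 3.1]. Speed limits (rad/s): [2.79, 2.79, 3.14, 3.14, 3.14, 3.14].

## Interface

Orientations are given as a unit quaternion [x, y, z, w].
In Python, from bench import read_state, get_image, camera_model, job_done gives the robot as it stands.
- The arm moves only by the shell command python3 -m handwheel 'ROWS'. ROWS is JSON, a list of rows, each a list of 7 numbers: the shift along the tool's x, y, z in m, then the turn, a rotation vector about the tool's x, y, z in rad, then the gripper's target within -1 to 1 (fully open at 1, half-way at 0, shut at -1). In form: [[dx, dy, dz, wx, wy, wz, jaw], ...]. A call has 1 to 10 rows; each row is the pose to reach, as a shift and turn from the pose commanded when the call began, along the tool's axes at that moment; what a row does not reach only later rows make up. A row lasts 1/8 s, in which the tool goes at most 62.5 mm and 10.7 degrees, less where a joint would pass 70% of its speed; a pose out of reach is approached as far as the arm can. A call with a gripper value outside its range is refused whole. The fingers move at their own pace and stop on an object; the grip force is fixed at half the most. Time passes only in rows, so rows that repeat a pose let the fingers close. It gives the time, the measured TCP pose, the force, the opening and the grip force at its end, in the units of the state.
- read_state(): the state, without advancing time (a new reading comes with each control period).
- get_image(name): name is "side" or "top"; returns (picture, depth): 480x640x3 uint8, blue, green, red; 480x640 float32, mm along the optical axis (not along the pixel's ray), 0 where there is no reading.
- camera_model(name): a dict with "K" (3x3 intrinsics, pixels), "rvec" (rotation vector, rad) and "tvec" (3), from world to camera coordinates, as OpenCV has them. Camera axes: x right, y down, z forward; pixel columns grow to the right and rows downward; lengths in mm; the calibration is good to about 2 mm. A picture is of the moment at which its call begins. camera_model takes no time and is no camera call.
- job_done(): hands the job in; it is judged then, once.
The state is a dict: "clock": time; "joints": joint angles; "joint_vel": joint speeds; "joint_efforts": joint torques, N m; "position": TCP position; "ee_rot": TCP orientation; "contact_force": force on the tool from outside, world axes, zero at the start; "wrist_torque": the same for the moment, N m; "gripper_width": finger opening in mm; "grasp_force": force on a finger pad.
Only numpy, scipy, OpenCV 4.12 (cv2) and the standard library are available. Lean on these libraries where they do the work, as an engineer would, in place of code of your own. Each camera call takes 0.05 s, during which the arm holds its last target. There are 200 camera calls.

## Task

Put both tools away in the shadow tray inserts, each lying flat and fully down in the cut-out of its own shape. The hook spanner leans in the slanted rest where only its handle end is free: take it out by that end, lay it down flat on the bare bench top and let go of it, then take it again across its middle, where the insert has finger notches, to lower it into its cut-out. Lower both tools in gently rather than dropping them, and leave the loupe, the timer and the small carton where they stand.

Things in the scene. Friction and masses are not known exactly. Their poses are not given: they have to be found in the camera images.
- hook_spanner: Steel hook spanner, 14 mm thick, 0.12 kg. Origin: underside, on the handle's centre line, near the centre of mass. x runs along the handle to the head, z normal to the flat faces. Handle 20 mm wide, x = -85 (free end) to 60; the C-hook goes on to x = 86 and curls to y = +43. Starts in the slanted rest, x axis 0.61 rad below level, head away from the robot; handle sticks out from x = -85 to -25.
- screwdriver: Small flat screwdriver, 151 mm long, lying on the bench, handle roughly towards the robot, 0.06 kg. Origin: underside, middle of its length; z up. y points to the handle end: handle 20 mm wide, 18 mm high, y = -5 to 76; the 4 mm shaft, 7 to 11 mm above the underside, runs from y = -5 to the blade at y = -76.
- spanner_insert: Fixed insert for the spanner: black foam in an aluminium frame, 208 x 124 mm, 27 mm high. Origin: centre of underside; x the long way, away from the robot; z up. Cut-out 20 mm deep, floor at z = 6: channel 25 mm wide (x -88 to 89, centred on y = -16.5), head recess x 56 to 89, y -29 to 29.5, finger notch x -22 to 22, y -52.5 to 19.5, equally deep. May stand left or right of the other.
- spanner_pocket (a point): Point on the floor of the spanner's cut-out (x 0, y -16.5, z 6 mm of its insert) where the spanner's origin belongs, 6 mm above the bench; the seated spanner's x, y, z lie along this point's axes. Clearance 2.5 mm at each side, 3 mm at each end.
- driver_insert: Fixed insert for the screwdriver: same block size, looks and axes as the spanner's. Cut-out 20 mm deep, floor at z = 6: handle part x -80 to 9, 25 mm wide; shaft channel x 9 to 80, 12 mm wide; both centred on y = 0; finger notch x -57 to -15, y -36 to 36, equally deep.
- driver_pocket (a point): Point on the floor of the screwdriver's cut-out (x 0, y 0, z 6 mm of its insert) where the screwdriver's origin belongs; axes as the insert's. Seated, the handle lies to -x (the screwdriver's y along this point's -x), the blade to +x. Clearance 2.5 mm at each side of the handle, 4 mm at each end.
- tool_rest: Fixed slanted black rest, footprint x -42 to 82, y -43 to 43 mm, about 100 mm high. Origin: on the bench, under the spanner's origin but 16.5 mm to its +y; x away from the robot. The trough, open at the top and towards the robot, slopes down along x at 0.61 rad; side walls rise 21 mm over its floor, one 2 mm beside the handle. The spanner's origin starts at x 0, y -16.5, z 64 mm.
- loupe: Black stand loupe, 38 mm across, 36 mm high, loose; leave it. Origin: centre of the underside.
- timer: White countdown timer, 42 x 68 x 55 mm, loose; leave it. Origin: centre of the underside.
- reticle_box: Small flat white carton, 71 x 70 x 22 mm, loose; leave it. Origin: centre of the underside.
There are look-alikes about, which are no part of the job. What is shaped like the hook_spanner but blue is not meant.

How it is judged:
By the outcome, as a careful person would: the job done as asked, in the order asked, and still so for the second after the job is handed in, with the robot touching nothing.
It also fails if it takes over 72 s, if anything falls off the work surface, if the arm or the gripper's body presses on something with over 40 N, if the wrist force passes 120 N, or if a joint passes its speed limit or range.

## Working session

There is one attempt and no reset: what is moved stays moved. The work goes in short steps, Python scripts to look and compute and a shell command to move; the robot and the scene stay as the last step left them, time stands still between calls to the robot, and variables do not carry over. Pictures are saved under pics/ and viewed, at most 10 in all, crops included, and the job is handed in when it is done.

```bash
ls; mkdir -p pics; cat > h.py <<'E'
import numpy as np, cv2
from bench import read_state, get_image, camera_model, job_done
from scipy.spatial.transform import Rotation as R
def cam(n):
    m=camera_model(n); Rm=cv2.Rodrigues(np.array(m["rvec"],float))[0]
    return np.array(m["K"],float),Rm,np.array(m["tvec"],float).ravel()
def plane(n,uv,z):
    K,Rm,t=cam(n); uv=np.atleast_2d(uv).astype(float)
    d=np.c_[uv,np.ones(len(uv))]@np.linalg.inv(K).T@Rm; c=-Rm.T@t
    return c+d*((z-c[2])/d[:,2])[:,None]
def cloud(n,depth):
    K,Rm,t=cam(n); v,u=np.mgrid[0:480,0:640]
    p=np.stack([u,v,np.ones_like(u)],-1)@np.linalg.inv(K).T*depth[...,None]
    return (p-t)@Rm
def proj(n,P):
    K,Rm,t=cam(n); q=(np.atleast_2d(P)@Rm.T+t)@K.T; return q[:,:2]/q[:,2:]
E
python3 - <<'E'
from h import *
for n in("top","side"):
    i,d=get_image(n); cv2.imwrite(f"pics/{n}0.png",i); np.savez(f"{n}0.npz",i=i,d=d)
    K,Rm,t=cam(n); print(n,K[0,0],-Rm.T@t, Rm[2])
s=read_state(); print(s)
E
```

```text
pics
top 584.7091274790457 [ 344.24491229  -87.60450404 1566.02025813] [ 0.16563263 -0.00618601 -0.98616812]
side 600.7830486969237 [-193.65700144 1067.97694172  706.48719173] [ 0.50608913 -0.74805981 -0.42927884]
{'clock': 0.1, 'joints': array([-1.06840829e+00,  3.85506497e-01,  6.76574256e-03, -4.15639324e-04,
       -1.19400805e+00, -2.58573798e-01]), 'joint_vel': array([ 1.22259589e-03, -9.80525219e-04,  3.35223762e-03,  2.26746310e-03,
       -6.48861693e-06, -1.06371074e-03]), 'joint_efforts': array([-5.09696820e-04, -3.93319809e+01,  1.88929671e+01,  4.19786990e+00,
       -2.53086349e-03,  9.01990461e-06]), 'position': array([ 150.74975981, -606.01304   ,  230.31891968]), 'ee_rot': array([-1.21529251e-01,  9.92587352e-01,  9.78162105e-04, -1.83191270e-04]), 'contact_force': array([ 0.12778155, -0.274175  , -0.54490708]), 'wrist_torque': array([ 0.00237262, -0.02535289, -0.01854534]), 'grasp_force': 0.0, 'gripper_width': 85.24942395946249}
```

View pics/top0.png

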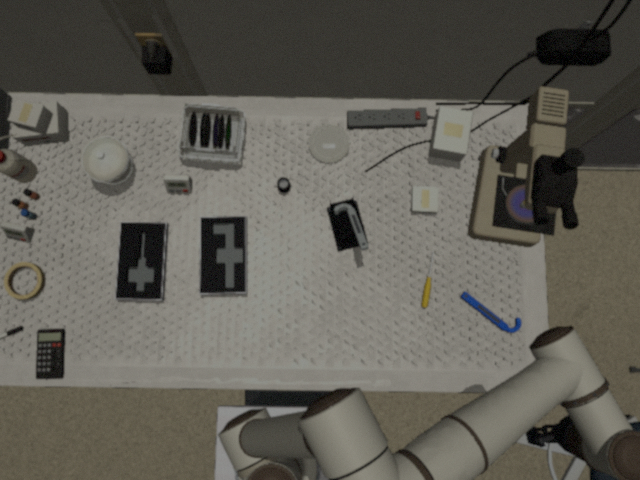

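View pics/side0.png

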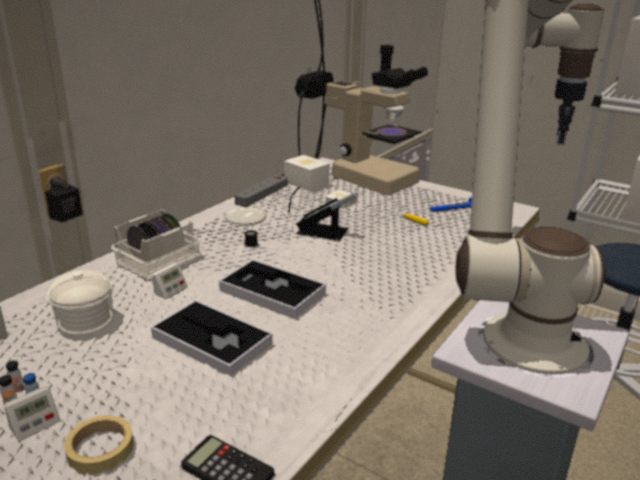

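Top view: the grey spanner is in the black rest at (348,225), and the blue look-alike at (490,312) is not meant. The yellow screwdriver is at (427,287). The driver insert is at (142,262), with its thin channel up. The spanner insert is at (223,256), with its hook recess up. The loupe (284,185), timer (177,184) and carton (425,199) stay. I'll confirm in one enlarged crop and measure.

```bash
cat > m1.py <<'E'
from h import *
z=np.load("top0.npz"); i,d=z["i"],z["d"]; P=cloud("top",d)
a=cv2.resize(i[190:270,300:400],None,fx=4,fy=4,interpolation=2); b=cv2.resize(i[235:315,390:490],None,fx=4,fy=4,interpolation=2)
c=cv2.resize(i[205:311,105:255],None,fx=5.33,fy=2.62*2,interpolation=2)
m=np.vstack([np.hstack([a,b]),cv2.resize(i[210:310,110:260],(800,533))[:280*2]])
cv2.imwrite("pics/crop1.png",cv2.resize(cv2.convertScaleAbs(m,alpha=1.5),(560,597)))
g=i.max(2)
for n,(x0,y0,x1,y1) in dict(drv=(110,215,172,305),spn=(195,210,252,300)).items():
    k=np.zeros_like(g); k[y0:y1,x0:x1]=(g[y0:y1,x0:x1]<50)*255
    k=cv2.morphologyEx(k,cv2.MORPH_CLOSE,np.ones((5,5)))
    c=max(cv2.findContours(k,0,1)[0],key=cv2.contourArea); w=plane("top",c[:,0],27)[:,:2].astype(np.float32)
    print(n,"black rect",cv2.minAreaRect(w))
    # cutout: greyish pixels inside
    k2=np.zeros_like(g); cv2.drawContours(k2,[cv2.convexHull(c)],-1,255,-1); k2=cv2.erode(k2,np.ones((5,5)))
    k2[(g<60)]=0; v,u=np.nonzero(k2); w=plane("top",np.c_[u,v],6)
    print(" cutout",len(u),w.min(0),w.max(0), "depth z",np.median(P[v,u,2]))
h=cv2.cvtColor(i,cv2.COLOR_BGR2HSV); k=cv2.inRange(h,(18,110,60),(35,255,255)); k[:240]=0;k[:,:400]=0;k[320:]=0;k[:,460:]=0
v,u=np.nonzero(k); w=plane("top",np.c_[u,v],12)[:,:2].astype(np.float32); print("yellow",len(u),cv2.minAreaRect(w),np.median(P[v,u,2]))
# rest & spanner: depth points
s=P[195:265,320:375].reshape(-1,3); col=i[195:265,320:375].reshape(-1,3).max(1)
q=(s[:,2]>25); print("rest cloud",s[q].min(0),s[q].max(0))
q=(s[:,2]>40)&(col>95); 
for p,cc in zip(s[q][::6],col[q][::6]): print(p.round(),cc,end=" ")
E
python3 m1.py
```

```text
drv black rect ((522.3326416015625, 373.327392578125), (198.67453002929688, 113.60358428955078), 0.02305046282708645)
 cutout 500 [444.7595927  343.61852942   6.        ] [595.56850399 408.67089657   6.        ] depth z 7.182457060798529
spn black rect ((541.4620361328125, 157.75076293945312), (195.79269409179688, 113.43650817871094), 2.05910325050354)
 cutout 873 [456.3664848  108.29394411   6.        ] [626.8819799  190.03870845   6.        ] depth z 7.271576688249408
yellow 171 ((450.83367919921875, -383.934814453125), (16.075294494628906, 80.42847442626953), 79.7031021118164) 18.707175578533786
rest cloud [ 344.24491229 -219.46188526   25.1409288 ] [ 702.17448788  -87.60450404 1566.02025813]
[ 344.  -88. 1566.] 132 [ 671. -178.   42.] 108 [ 666. -141.   41.] 104 [ 663. -178.   46.] 105 [ 658. -180.   54.] 106 [ 655. -183.   56.] 107 [ 652. -185.   56.] 100 [ 610. -211.  101.] 106 [ 589. -206.  102.] 101 [ 584. -195.  103.] 101 [ 582. -196.   99.] 97 [ 578. -198.  107.] 102 [ 575. -198.  109.] 101 [ 572. -197.  115.] 96 [ 344.  -88. 1566.] 128 [ 569. -212.  118.] 96 [ 560. -214.  126.] 100 [ 558. -219.  125.] 117 [ 555. -214.  128.] 103 [ 553. -212.  121.] 98 [ 344.  -88. 1566.] 142
```

View pics/crop1.png

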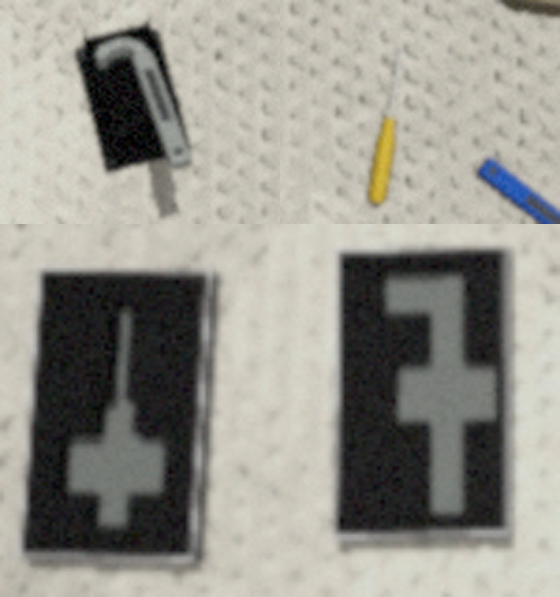

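The crop confirms it. The steel spanner lies in the black rest, handle end toward the robot, with its hook curling left. The yellow screwdriver, the driver insert (left) and the spanner insert (right) are as named. Next I'll fit edges to sub-pixel level.

```bash
cat > m2.py <<'E'
from h import *
z=np.load("top0.npz"); i,d=z["i"],z["d"]; P=cloud("top",d); g=cv2.GaussianBlur(i.max(2),(3,3),0).astype(float)
def vedge(r0,r1,c,sgn,zz,w=4):   # sgn +1: dark->bright with growing column
    o=[]
    for r in range(r0,r1):
        s=np.diff(g[r,c-w:c+w+1])*sgn; s[s<0]=0; s=s**2
        if s.sum()>30: o.append((c-w+.5+(s*np.arange(len(s))).sum()/s.sum(),r))
    w_=plane("top",o,zz); b,a=np.polyfit(w_[:,0],w_[:,1],1); return b,a,w_
def hedge(c0,c1,r,sgn,zz,w=4):
    o=[]
    for c in range(c0,c1):
        s=np.diff(g[r-w:r+w+1,c])*sgn; s[s<0]=0; s=s**2
        if s.sum()>30: o.append((c,r-w+.5+(s*np.arange(len(s))).sum()/s.sum()))
    w_=plane("top",o,zz); b,a=np.polyfit(w_[:,1],w_[:,0],1); return b,a,w_
def rep(n,e,x): print(n,"slope %.4f  mean"%e[0],e[2].mean(0).round(1)[:2],"n",len(e[2]),"rms %.2f"%np.std(e[2][:,x]-np.polyval(e[:2],e[2][:,1-x])))
V=[("S chan lo L",265,286,225,1,6),("S chan lo R",265,286,234,-1,26),("S chan up L",237,246,225,1,6),("S head L",225,233,213,1,6),("S up R",225,246,234,-1,26),("S notch L",250,262,216,1,6),("S notch R",250,262,243,-1,26),("S foam L",222,288,201,-1,27),
("D notch L",269,281,128,1,6),("D notch R",269,281,154,-1,26),("D hand L",283,289,137,1,6),("D hand R",283,289,145,-1,26),("D shaft R",234,256,145,-1,26),("D shaft L",234,256,142,1,6),("D foam L",228,292,121,-1,27)]
for v in V: rep(v[0],vedge(*v[1:]),1)
H=[("S head far",216,232,223,1,6),("S end near",228,233,287,-1,26),("S notch far",218,224,248,1,6),("S notch near",218,224,263,-1,26),("S foam far",205,240,217,-1,27),("D notch near",130,135,282,-1,26),("D notch far",130,136,267,1,6),("D foam far",126,160,222,-1,27)]
for v in H: rep(v[0],hedge(*v[1:]),0)
# spanner in rest: bright-ish points high over the bench
u,v=np.meshgrid(np.arange(320,375),np.arange(195,262)); q=P[195:262,320:375]; m=(q[...,2]>30)&(q[...,2]<140)&(g[195:262,320:375]>70)
n,l,st,_=cv2.connectedComponentsWithStats(m.astype(np.uint8)); L=1+np.argmax(st[1:,4]); m=l==L
w=q[m]; h=w[w[:,2]>75]; y=np.polyfit(h[:,0],h[:,1],1); zf=np.polyfit(h[:,0],h[:,2],1); print("spanner comp",len(w),w.min(0),w.max(0),"yaw line",y,"z line",zf,len(h))
px=np.c_[u[m],v[m]]; print(px.min(0),px.max(0)); lo=px[px[:,1]>px[:,1].max()-3]; print("end px",lo.mean(0), plane("top",lo.mean(0)[None],124))
# in-image handle axis on slanted top plane: iterate rows
rows=[(px[px[:,1]==r].astype(float).mean(0)) for r in range(px[:,1].max()-22,px[:,1].max()-1)]
pp=[plane("top",rr[None],np.polyval(zf,P[int(rr[1]),int(rr[0]),0]))[0] for rr in rows]; pp=np.array(pp); print("axis pts",pp[::5].round(1),"fit",np.polyfit(pp[:,0],pp[:,1],1))
# screwdriver
hh=cv2.cvtColor(i,cv2.COLOR_BGR2HSV); k=cv2.inRange(hh,(18,90,50),(38,255,255)); k[:240]=0;k[:,:400]=0;k[320:]=0;k[:,460:]=0
v,u=np.nonzero(k); w=plane("top",np.c_[u,v],12); b=np.polyfit(w[:,0],w[:,1],1); print("driver line",b,w[:,0].min(),w[:,0].max(),w.mean(0))
E
python3 m2.py
```

```text
S chan lo L slope 0.0378  mean [488.3 152.5] n 21 rms 0.17
S chan lo R slope 0.0421  mean [486.8 126.5] n 21 rms 0.14
S chan up L slope 0.0503  mean [580.  156.1] n 9 rms 0.13
S head L slope 0.0581  mean [613.7 190.3] n 8 rms 0.15
S up R slope 0.0371  mean [593.6 130.5] n 21 rms 0.15
S notch L slope 0.0044  mean [540.3 178.2] n 12 rms 0.15
S notch R slope 0.0451  mean [538.9 106.4] n 12 rms 0.10
S foam L slope 0.0338  mean [539.9 216.2] n 66 rms 0.40
D notch L slope 0.0094  mean [485.6 410.6] n 12 rms 0.20
D notch R slope 0.0281  mean [484.8 337.4] n 12 rms 0.27
D hand L slope -0.0227  mean [456.6 387.1] n 6 rms 0.13
D hand R slope 0.0303  mean [455.5 360.9] n 6 rms 0.17
D shaft R slope 0.0008  mean [564.2 366.4] n 22 rms 0.16
D shaft L slope 0.0030  mean [566.9 381.2] n 22 rms 0.23
D foam L slope 0.0215  mean [523.2 431. ] n 64 rms 0.70
S head far slope -0.0685  mean [627.4 162.1] n 16 rms 0.31
S end near slope 0.0070  mean [454.3 134.7] n 5 rms 0.10
S notch far slope -0.0438  mean [560.6 167.3] n 6 rms 0.18
S notch near slope -0.0480  mean [519.  162.4] n 6 rms 0.11
S foam far slope -0.0564  mean [641.8 163.5] n 35 rms 0.25
D notch near slope 0.0484  mean [465.1 392.3] n 5 rms 0.08
D notch far slope -0.0370  mean [503.7 399.8] n 6 rms 0.23
D foam far slope -0.0057  mean [623.1 374.7] n 34 rms 0.23
spanner comp 356 [ 548.19494474 -219.46188526   30.17108482] [ 682.0883305  -135.84694843  131.30379382] yaw line [ 2.08942605e-01 -3.24478908e+02] z line [ -0.62606931 469.73630629] 201
[334 204] [368 249]
end px [364.14285714 247.85714286] [[ 550.45846175 -209.29947531  124.        ]]
axis pts [[ 609.5 -197.5   88.1]
 [ 594.9 -198.6   97.4]
 [ 580.6 -202.8  106.3]
 [ 566.5 -207.1  115.5]
 [ 552.7 -210.3  123.2]] fit [ 2.38023757e-01 -3.41304413e+02]
driver line [-1.71010416e-01 -3.06776961e+02] 411.1166611635682 490.7858862640119 [ 449.44992988 -383.63758062   12.        ]
```

```bash
cat >> h.py <<'E'
def rot(yaw,pitch=0): return R.from_euler("z",yaw)*R.from_euler("y",pitch)*R.from_euler("y",np.pi)
def delta(pos,yaw,pitch=0,s=None):
    s=s or read_state(); R0=R.from_quat(s["ee_rot"])
    d=R0.inv().apply(np.array(pos)-s["position"])/1000; w=(R0.inv()*rot(yaw,pitch)).as_rotvec()
    print("delta",d.round(4),w.round(4),"pos",s["position"].round(1),"w",round(s["gripper_width"],1),"grip",round(s["grasp_force"],1),"F",s["contact_force"].round(1),"t",s["clock"])
E
python3 - <<'E'
from h import *
y,p=.225,.61
S=R.from_euler("z",y)*R.from_euler("y",p); o=np.array([612,-197.5,64])
g=o+S.apply([-62,0,1]); pre=o+S.apply([-62,0,71]); print(g,pre)
delta(pre,y,p); delta(g,y,p)
E
```

```text
[ 563.02116825 -208.71004825  100.33743054] [ 602.11111595 -199.763322    157.71279179]
delta [-0.536   0.2852  0.0731] [-0.0038  0.6098  0.0187] pos [ 150.7 -606.   230.3] w 85.2 grip 0.0 F [ 0.1 -0.3 -0.5] t 0.1
delta [-0.496   0.2858  0.1305] [-0.0038  0.6098  0.0187] pos [ 150.7 -606.   230.3] w 85.2 grip 0.0 F [ 0.1 -0.3 -0.5] t 0.1
```

```bash
python3 -m handwheel '[[-0.536,0.285,0.055,0,0.61,0.019,0],[-0.536,0.285,0.055,0,0.61,0.019,0],[-0.536,0.285,0.055,0,0.61,0.019,0],[-0.536,0.285,0.055,0,0.61,0.019,0],[-0.536,0.285,0.055,0,0.61,0.019,0],[-0.536,0.285,0.055,0,0.61,0.019,0],[-0.536,0.285,0.073,0,0.61,0.019,0],[-0.536,0.285,0.073,0,0.61,0.019,0],[-0.536,0.285,0.073,0,0.61,0.019,0],[-0.536,0.285,0.073,0,0.61,0.019,0]]'
python3 - <<'E'
from h import *
y,p=.225,.61
S=R.from_euler("z",y)*R.from_euler("y",p); o=np.array([612,-197.5,64])
delta(o+S.apply([-62,0,71]),y,p)
a,_=get_image("top"); b,_=get_image("side")
pa=proj("top",o+S.apply([-62,0,14]))[0].astype(int); pb=proj("side",o+S.apply([-62,0,14]))[0].astype(int); print(pa,pb)
c=lambda i,q:cv2.resize(i[q[1]-50:q[1]+50,q[0]-65:q[0]+65],None,fx=3,fy=3,interpolation=2)
cv2.imwrite("pics/pre1.png",cv2.convertScaleAbs(np.hstack([c(a,pa),c(b,pb)]),alpha=1.6))
E
```

```text
clock: 1.35
position: [603.6, -198.5, 157.0]
ee_rot: [-0.107, 0.948, -0.036, -0.299]
contact_force: [-0.1, -0.3, -0.1]
gripper_width: 42.4
grasp_force: 0.0
delta [ 0.0018 -0.0009  0.0004] [-0.0053 -0.0011 -0.0012] pos [ 603.6 -198.5  157. ] w 42.4 grip 0.0 F [-0.1 -0.3 -0.1] t 1.35
[362 240] [348 194]
```

View pics/pre1.png

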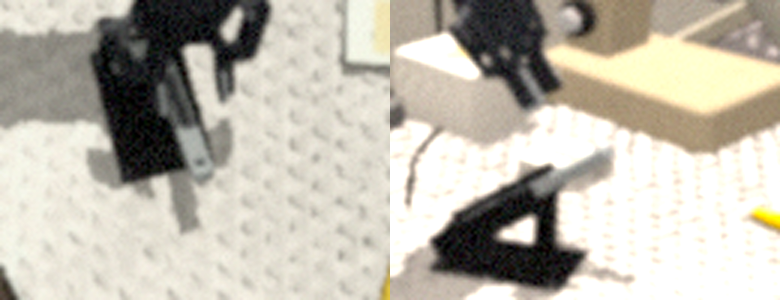

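The gripper stands above the handle. The spanner's end is at crop (203,176) in the top view and (611,153) in the side view. I'll triangulate it.

```bash
python3 - <<'E'
from h import *
def tri(a,b):
    Ps=[]
    for n in("top","side"):
        K,Rm,t=cam(n); Ps.append(K@np.c_[Rm,t])
    X=cv2.triangulatePoints(Ps[0],Ps[1],np.array(a,float).reshape(2,1),np.array(b,float).reshape(2,1)); return (X[:3]/X[3]).ravel()
A=lambda x,y:(297+x/3,190+y/3); B=lambda x,y:(283+(x-390)/3,144+y/3)
X=tri(A(202,176),B(611,153)); print("end",X, proj("top",X),proj("side",X), A(202,176),B(611,153))
S=R.from_euler("z",.225)*R.from_euler("y",.61); o=np.array([612,-197.5,64])
for q in([-85,0,7],[-85,0,14],[-85,0,0],[-30,10,14],[-30,10,0]):
    w=o+S.apply(q); a=(proj("top",w)[0]-[297,190])*3; b=(proj("side",w)[0]-[283,144])*3+[390,0]; print(q,w.round(),a.round(),b.round())
delta(o,.225,.61)
E
```

```text
end [ 548.76324199 -211.32937762  113.10295767] [[364.58245256 249.14793492]] [[356.1824833  194.93128617]] (364.3333333333333, 248.66666666666666) (356.6666666666667, 195.0)
[-85, 0, 7] [ 548. -212.  118.] [204. 177.] [611. 147.]
[-85, 0, 14] [ 552. -211.  124.] [204. 172.] [607. 140.]
[-85, 0, 0] [ 544. -213.  113.] [205. 183.] [615. 154.]
[-30, 10, 14] [ 594. -191.   93.] [177. 128.] [554. 169.]
[-30, 10, 0] [ 586. -193.   81.] [179. 139.] [562. 183.]
delta [-0.0579 -0.002   0.0707] [-0.0071 -0.0017  0.0025] pos [ 604.9 -196.7  155.1] w 42.7 grip 0.0 F [-0.8  0.1 -0.4] t 1.45
```

```bash
python3 -m handwheel '[[0,0,0.03,0,0,0,0],[0,0,0.05,0,0,0,0],[0,0,0.06,0,0,0,0],[0,0,0.066,0,0,0,0],[0,0,0.071,0,0,0,0],[0,0,0.071,0,0,0,0],[0,0,0.071,0,0,0,0]]'
python3 - <<'E'
from h import *
S=R.from_euler("z",.225)*R.from_euler("y",.61); o=np.array([612,-197.5,64])
delta(o+S.apply([-62,0,0]),.225,.61)
a,_=get_image("top"); b,_=get_image("side")
pa,pb=[362,240],[348,194]
c=lambda i,q:cv2.resize(i[q[1]-50:q[1]+50,q[0]-65:q[0]+65],None,fx=3,fy=3,interpolation=2)
cv2.imwrite("pics/pre2.png",cv2.convertScaleAbs(np.hstack([c(a,pa),c(b,pb)]),alpha=1.6))
E
```

```text
clock: 2.33
position: [563.1, -210.0, 100.4]
ee_rot: [-0.107, 0.948, -0.037, -0.298]
contact_force: [-0.6, -1.0, 0.1]
gripper_width: 42.6
grasp_force: 0.0
delta [-0.0002  0.0012  0.001 ] [-0.0056  0.0009 -0.0025] pos [ 563.1 -210.   100.4] w 42.6 grip 0.0 F [-0.6 -1.   0.1] t 2.325
```

View pics/pre2.png

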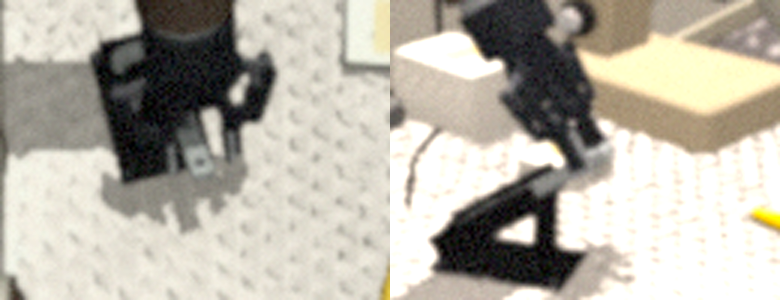

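Both fingers straddle the handle end, which is about (198,160) in the top crop, 2 to 3 mm left of their middle. The side view shows the tips at the handle's underside. I'll shift 2 mm and close.

```bash
python3 -m handwheel '[[0,0.002,0,0,0,0,0],[0,0.002,0,0,0,0,-0.3],[0,0.002,0,0,0,0,-0.4],[0,0.002,0,0,0,0,-0.45],[0,0.002,0,0,0,0,-0.5],[0,0.002,0,0,0,0,-1],[0,0.002,0,0,0,0,-1],[0,0.002,0,0,0,0,-1]]'
```

```text
clock: 3.42
position: [562.2, -207.8, 100.3]
ee_rot: [-0.107, 0.948, -0.036, -0.298]
contact_force: [-1.3, 2.9, 2.4]
gripper_width: 18.9
grasp_force: 58.5
```

```bash
python3 -m handwheel '[[0,0,-0.004,0,0,0,-1],[0,0,-0.01,0,0,0,-1],[0,0,-0.02,0,0,0,-1],[0,0,-0.04,0,0,0,-1],[0,0,-0.07,0,0,0,-1],[0,0,-0.1,0,0,0,-1],[0,0,-0.1,0,0,0,-1]]'
python3 - <<'E'
from h import *
s=read_state(); R0=R.from_quat(s["ee_rot"]); print(R0.as_matrix().round(3))
# lay: spanner origin at (500,-40), yaw .042; grip x -62 -> TCP 62 behind
y=.042; t=np.array([500-62*np.cos(y),-40-62*np.sin(y),60]); delta(t,y,0,s)
E
```

```text
clock: 4.3
position: [620.4, -194.7, 184.0]
ee_rot: [-0.107, 0.949, -0.038, -0.295]
contact_force: [-0.0, -0.1, -1.2]
gripper_width: 18.5
grasp_force: 58.3
[[-0.804 -0.225 -0.551]
 [-0.18   0.974 -0.134]
 [ 0.567 -0.008 -0.823]]
delta [0.0487 0.1902 0.1822] [-0.0637 -0.6007  0.1765] pos [ 620.4 -194.7  184. ] w 18.5 grip 58.3 F [-0.  -0.1 -1.2] t 4.3
```

```bash
python3 -m handwheel '[[-0.003,0.155,-0.023,-0.064,-0.6,0.1765,-1],[-0.003,0.155,-0.023,-0.064,-0.6,0.1765,-1],[-0.003,0.155,-0.023,-0.064,-0.6,0.1765,-1],[-0.003,0.155,-0.023,-0.064,-0.6,0.1765,-1],[0.0487,0.19,0.182,-0.064,-0.6,0.1765,-1],[0.0487,0.19,0.182,-0.064,-0.6,0.1765,-1],[0.0487,0.19,0.182,-0.064,-0.6,0.1765,-1],[0.0487,0.19,0.182,-0.064,-0.6,0.1765,-1],[0.0487,0.19,0.182,-0.064,-0.6,0.1765,-1],[0.0487,0.19,0.182,-0.064,-0.6,0.1765,-1]]'
python3 - <<'E'
from h import *
i,d=get_image("top"); P=cloud("top",d); b,_=get_image("side")
y=.042; t=np.array([500-62*np.cos(y),-40-62*np.sin(y),60]); delta(t,y,0)
pb=proj("side",[500,-40,60])[0].astype(int); q=proj("top",[500,-40,60])[0].astype(int); print(pb,q)
c=lambda i,q:cv2.resize(i[q[1]-50:q[1]+50,q[0]-65:q[0]+65],None,fx=3,fy=3,interpolation=2)
cv2.imwrite("pics/lay.png",cv2.convertScaleAbs(np.hstack([c(i,q),c(b,pb)]),alpha=1.6))
g=i.max(2).astype(int); m=(P[...,2]>35)&(P[...,2]<120)&(P[...,0]>465)&(P[...,0]<620)&(abs(P[...,1]+40)<60)
w=P[m]; print(len(w),np.c_[w.min(0),w.max(0)].round(), "z by x",[(x,round(float(np.median(w[abs(w[:,0]-x)<6,2])),1),round(float(np.median(w[abs(w[:,0]-x)<6,1])),1)) for x in range(480,590,15) if (abs(w[:,0]-x)<6).sum()>3])
E
```

```text
clock: 5.55
position: [436.8, -42.4, 60.5]
ee_rot: [-0.021, 1.0, 0.001, -0.003]
contact_force: [-0.0, 0.6, -0.8]
gripper_width: 18.8
grasp_force: 59.1
delta [-0.0011 -0.0004  0.0006] [ 0.0021 -0.0048 -0.0008] pos [437.  -42.2  60.6] w 18.3 grip 59.1 F [ 0.3 -0.  -1.9] t 5.65
[335 240] [296 269]
239 [[520. 586.]
 [-46.   6.]
 [ 60.  84.]] z by x [(525, 77.2, -38.6), (540, 75.1, -35.8), (555, 73.8, -35.6), (570, 74.6, -17.1), (585, 74.2, -14.3)]
```

View pics/lay.png

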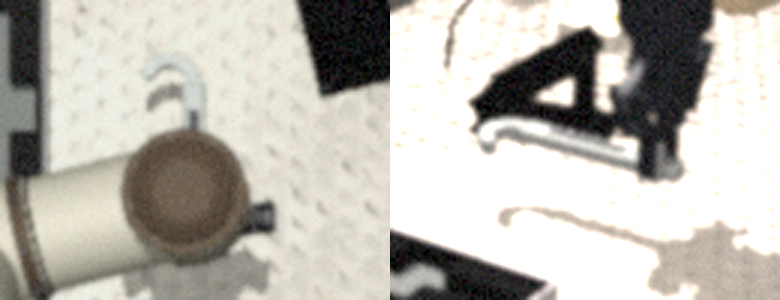

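The spanner hangs level in the grip: its hook is at top crop (170,70), its top face is at about 74 mm, and the tips are at its underside. I'll lower it to the bare bench.

```bash
python3 -m handwheel '[[0,0,0.03,0,0,0,-1],[0,0,0.045,0,0,0,-1],[0,0,0.052,0,0,0,-1],[0,0,0.055,0,0,0,-1],[0,0,0.0565,0,0,0,-1],[0,0,0.0575,0,0,0,-1],[0,0,0.058,0,0,0,-1],[0,0,0.058,0,0,0,-1]]'; python3 -m handwheel '[[0,0,0.0008,0,0,0,-1],[0,0,0.0008,0,0,0,-1]]'
```

```text
clock: 6.65
position: [434.7, -42.4, 1.9]
ee_rot: [-0.021, 1.0, 0.001, -0.004]
contact_force: [-0.3, 0.1, -1.1]
gripper_width: 18.4
grasp_force: 59.1
clock: 6.9
position: [434.7, -42.4, 1.0]
ee_rot: [-0.021, 1.0, 0.001, -0.004]
contact_force: [0.5, 0.1, -0.5]
gripper_width: 18.5
grasp_force: 59.2
```

```bash
python3 -m handwheel '[[0,0,0.0006,0,0,0,-1],[0,0,0.0012,0,0,0,-1],[0,0,0.0012,0,0,0,-1]]'; python3 -m handwheel '[[0,0,0,0,0,0,-0.4],[0,0,0,0,0,0,-0.3],[0,0,0,0,0,0,0],[0,0,0,0,0,0,0],[0,0,0,0,0,0,0]]'
```

```text
clock: 7.28
position: [434.7, -42.4, 0.4]
ee_rot: [-0.021, 1.0, 0.001, -0.004]
contact_force: [-2.1, 0.7, 7.3]
gripper_width: 18.4
grasp_force: 63.8
clock: 7.9
position: [434.5, -42.5, -0.4]
ee_rot: [-0.021, 1.0, 0.001, -0.004]
contact_force: [-0.4, 1.3, -0.7]
gripper_width: 42.8
grasp_force: 0.0
```

```bash
python3 -m handwheel '[[0,0,-0.03,0,0,0,0],[0,0,-0.08,0,0,0,0],[0,0,-0.12,0,0,0,0],[0,0,-0.12,0,0,0,0]]'
python3 - <<'E'
from h import *
delta([451,-384,80],-.169)
E
```

```text
clock: 8.4
position: [437.7, -42.1, 122.8]
ee_rot: [-0.021, 1.0, 0.002, 0.0]
contact_force: [-0.9, -0.2, 0.2]
gripper_width: 42.7
grasp_force: 0.0
delta [ 0.0009 -0.3422  0.0417] [ 3.000e-03 -2.000e-04  2.106e-01] pos [437.7 -42.1 122.8] w 42.7 grip 0.0 F [-0.9 -0.2  0.2] t 8.4
```

```bash
python3 -m handwheel '[[0.001,-0.342,0,0,0,0.21,0],[0.001,-0.342,0,0,0,0.21,0],[0.001,-0.342,0,0,0,0.21,0],[0.001,-0.342,0,0,0,0.21,0],[0.001,-0.342,0,0,0,0.21,0],[0.001,-0.342,0.042,0,0,0.21,0],[0.001,-0.342,0.042,0,0,0.21,0],[0.001,-0.342,0.042,0,0,0.21,0],[0.001,-0.342,0.042,0,0,0.21,0]]'
python3 - <<'E'
from h import *
i,d=get_image("top"); b,_=get_image("side"); np.savez("t2.npz",i=i,d=d); P=cloud("top",d)
delta([451,-384,80],-.169)
q=proj("top",[450,-384,10])[0].astype(int); pb=proj("side",[450,-384,10])[0].astype(int); qs=proj("top",[500,-30,10])[0].astype(int); print(q,pb,qs)
c=lambda i,q:cv2.resize(i[q[1]-50:q[1]+50,q[0]-42:q[0]+43],None,fx=3,fy=3,interpolation=2)
cv2.imwrite("pics/two.png",cv2.convertScaleAbs(np.hstack([c(i,q),c(b,pb),c(i,qs)]),alpha=1.5))
E
```

```text
clock: 9.52
position: [449.0, -383.6, 78.3]
ee_rot: [0.083, 0.997, -0.0, -0.003]
contact_force: [0.5, 0.6, -0.1]
gripper_width: 42.6
grasp_force: 0.0
delta [-0.0019 -0.     -0.0015] [-0.0008 -0.0058  0.0018] pos [ 449.1 -383.7   78.5] w 42.6 grip 0.0 F [1.  0.7 0.4] t 9.625
[426 292] [415 218] [293 271]
```

View pics/two.png

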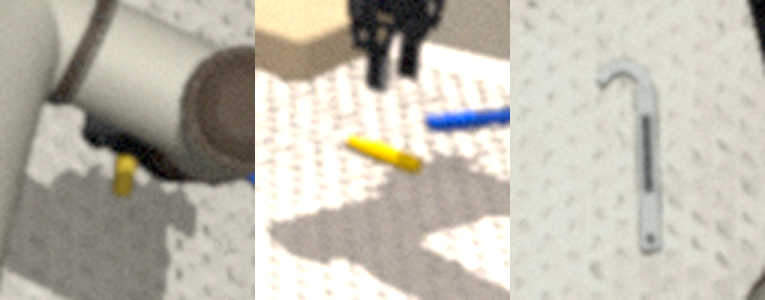

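The spanner lies flat on the bare bench, with its hook at crop (620,75) and its end at (650,250). The gripper hovers over the yellow handle. I'll take the screwdriver.

```bash
python3 -m handwheel '[[-0.001,0,0.04,0,0,0,0],[-0.001,0,0.065,0,0,0,0],[-0.001,0,0.073,0,0,0,0],[-0.001,0,0.0765,0,0,0,0],[-0.001,0,0.0765,0,0,0,-0.3],[-0.001,0,0.0765,0,0,0,-0.45],[-0.001,0,0.0765,0,0,0,-1],[-0.001,0,0.0765,0,0,0,-1],[-0.001,0,0.0765,0,0,0,-1]]'; python3 -m handwheel '[[0,0,-0.01,0,0,0,-1],[0,0,-0.05,0,0,0,-1],[0,0,-0.1,0,0,0,-1],[0,0,-0.12,0,0,0,-1],[0,0,-0.12,0,0,0,-1]]'
python3 - <<'E'
from h import *
delta([484.8,374,125],0)
z=np.load("t2.npz"); i,d=z["i"],z["d"]; P=cloud("top",d); g=cv2.GaussianBlur(i.max(2),(3,3),0)
r=slice(225,325),slice(262,325)
hsv=cv2.cvtColor(i,cv2.COLOR_BGR2HSV)[r]; print("z",np.percentile(P[r][...,2],[5,50,98]))
m=(P[r][...,2]>8)&(P[r][...,2]<25); m=cv2.morphologyEx(m.astype(np.uint8),cv2.MORPH_OPEN,np.ones((2,2)))
n,l,st,_=cv2.connectedComponentsWithStats(m); k=1+np.argmax(st[1:,4]); v,u=np.nonzero(l==k); w=plane("top",np.c_[u+262,v+225],14)
print(st[k],w.min(0),w.max(0)); h=w[(w[:,0]<w[:,0].min()+130)]; b=np.polyfit(h[:,0],h[:,1],1); print("handle line",b,"x0",w[:,0].min(),"medians",[(x,round(np.mean(w[abs(w[:,0]-x)<8,1]),1)) for x in range(420,550,16)])
E
```

```text
clock: 10.75
position: [449.3, -384.7, 1.9]
ee_rot: [0.084, 0.996, -0.0, -0.003]
contact_force: [0.3, 1.3, 5.9]
gripper_width: 17.7
grasp_force: 62.0
clock: 11.38
position: [450.4, -384.9, 122.7]
ee_rot: [0.084, 0.996, -0.0, -0.002]
contact_force: [-0.5, -0.3, -1.5]
gripper_width: 17.2
grasp_force: 61.2
delta [ 0.0937  0.7539 -0.0028] [-0.0009 -0.0039 -0.1689] pos [ 450.4 -384.9  122.7] w 17.2 grip 61.2 F [-0.5 -0.3 -1.5] t 11.375
z [-3.90779085  2.34308166 18.70747895]
[ 19  16  22  64 490] [413.84275317 -54.90146556  14.        ] [581.64509135   4.44638482  14.        ]
handle line [ 6.43473282e-02 -7.35188771e+01] x0 413.8427531680516 medians [(420, np.float64(-46.2)), (436, np.float64(-45.2)), (452, np.float64(-45.0)), (468, np.float64(-43.2)), (484, np.float64(-42.7)), (500, np.float64(-41.6)), (516, np.float64(-40.5)), (532, np.float64(-38.5)), (548, np.float64(-38.9))]
```

```bash
python3 -m handwheel '[[0.094,0.754,-0.003,0,-0.004,-0.169,-1],[0.094,0.754,-0.003,0,-0.004,-0.169,-1],[0.094,0.754,-0.003,0,-0.004,-0.169,-1],[0.094,0.754,-0.003,0,-0.004,-0.169,-1],[0.094,0.754,-0.003,0,-0.004,-0.169,-1],[0.094,0.754,-0.003,0,-0.004,-0.169,-1],[0.094,0.754,-0.003,0,-0.004,-0.169,-1],[0.094,0.754,-0.003,0,-0.004,-0.169,-1],[0.094,0.754,-0.003,0,-0.004,-0.169,-1],[0.094,0.754,-0.003,0,-0.004,-0.169,-1]]'
python3 - <<'E'
from h import *
delta([484.8,374,60],0)
E
```

```text
clock: 12.62
position: [476.4, 241.3, 122.1]
ee_rot: [-0.0, 1.0, -0.0, -0.003]
contact_force: [1.0, -0.3, -0.4]
gripper_width: 17.6
grasp_force: 61.2
delta [-0.0088  0.1328  0.062 ] [-0.001  -0.0064  0.0002] pos [476.4 241.3 122.1] w 17.6 grip 61.2 F [ 1.  -0.3 -0.4] t 12.625
```

```bash
python3 -m handwheel '[[-0.009,0.133,0,0,-0.006,0,-1],[-0.009,0.133,0,0,-0.006,0,-1],[-0.009,0.133,0.03,0,-0.006,0,-1],[-0.009,0.133,0.062,0,-0.006,0,-1],[-0.009,0.133,0.062,0,-0.006,0,-1],[-0.009,0.133,0.062,0,-0.006,0,-1],[-0.009,0.133,0.062,0,-0.006,0,-1]]'
python3 - <<'E'
from h import *
i,d=get_image("top"); b,e=get_image("side"); np.savez("t3.npz",i=i,d=d,b=b,e=e)
delta([484.8,374,60],0)
q=proj("top",[540,374,60])[0].astype(int); pb=proj("side",[510,374,50])[0].astype(int); print(q,pb)
c=lambda i,q,w:cv2.resize(i[q[1]-50:q[1]+50,q[0]-w:q[0]+w],None,fx=4,fy=4,interpolation=2)
cv2.imwrite("pics/drv.png",cv2.convertScaleAbs(np.hstack([c(i,q,40),c(b,pb,60)]),alpha=1.5))
E
```

```text
clock: 13.5
position: [487.0, 373.3, 63.2]
ee_rot: [-0.0, 1.0, 0.001, 0.002]
contact_force: [-0.1, 0.4, -0.2]
gripper_width: 17.5
grasp_force: 61.1
delta [0.002  0.0008 0.0031] [ 0.0028  0.0035 -0.0001] pos [486.8 373.2  63.1] w 17.8 grip 61.1 F [ 0.  -0.4  0. ] t 13.6
[137 251] [214 320]
```

View pics/drv.png

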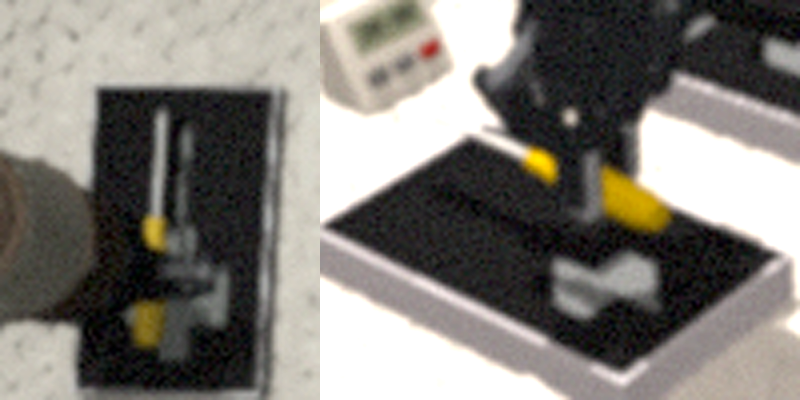

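Top crop: blade tip at (162,108), shaft at x≈161 and handle end at (147,347). The pocket shows to the right of it, as expected at this height. I'll measure the tool in this same view.

```bash
python3 - <<'E'
from h import *
z=np.load("t3.npz"); i=z["i"]; g=i.max(2).astype(float)
# shaft rows: px rows 230..254, cols 132..141 weighted centre above local threshold
o=[]
for r in range(231,254):
    s=g[r,132:143]-np.minimum(g[r,132],60); s[s<25]=0; s[abs(np.arange(11)-np.argmax(s[:9]))>2]=0; o.append((132+(s*np.arange(11)).sum()/s.sum(),r))
w=plane("top",o,68); b=np.polyfit(w[:,0],w[:,1],1); print("shaft fit",b,np.std(w[:,1]-np.polyval(b,w[:,0])))
h=cv2.cvtColor(i,cv2.COLOR_BGR2HSV)
k=cv2.inRange(h,(18,110,45),(38,255,255)); k[:, :125]=0; k[:,155:]=0; k[:250]=0; k[295:]=0
v,u=np.nonzero(k)
for a,bb in((250,266),(270,295)):
    s=(v>=a)&(v<bb); W=plane("top",np.c_[u[s],v[s]],68); print(a,len(W),W.min(0),W.max(0),W.mean(0), [ (r,u[v==r].min(),u[v==r].max()) for r in range(a,bb) if (v==r).any()])
print("tip col profile",g[222:236,137], "tip at row 227.5:",plane("top",[(137.5,227.5)],68))
W=plane("top",[(137.5,226.5),(134,288)],68); print("ends",W)
for xx in(445,565): print("shaft line y at",xx,np.polyval(b,xx))
E
```

```text
shaft fit [5.89354724e-03 3.71961265e+02] 0.3339666032145753
250 49 [509.81180474 367.13016107  68.        ] [530.61894562 383.72046583  68.        ] [520.94923556 374.87672163  68.        ] [(255, np.int64(133), np.int64(138)), (256, np.int64(132), np.int64(138)), (257, np.int64(132), np.int64(138)), (258, np.int64(132), np.int64(138)), (259, np.int64(133), np.int64(138)), (260, np.int64(133), np.int64(137)), (261, np.int64(133), np.int64(137)), (262, np.int64(134), np.int64(137)), (263, np.int64(135), np.int64(138))]
270 81 [448.19858962 365.9593038   68.        ] [476.35821743 385.16845085  68.        ] [462.14743773 375.06523621  68.        ] [(276, np.int64(132), np.int64(134)), (277, np.int64(130), np.int64(137)), (278, np.int64(131), np.int64(137)), (279, np.int64(131), np.int64(137)), (280, np.int64(131), np.int64(137)), (281, np.int64(131), np.int64(137)), (282, np.int64(130), np.int64(137)), (283, np.int64(130), np.int64(137)), (284, np.int64(130), np.int64(137)), (285, np.int64(130), np.int64(137)), (286, np.int64(131), np.int64(136)), (287, np.int64(132), np.int64(135))]
tip col profile [ 99.  54.  29.  21.  23.  35.  55.  84. 103. 111. 115. 110. 109. 109.] tip at row 227.5: [[602.43158067 374.5197808   68.        ]]
ends [[605.06503731 374.69366333  68.        ]
 [445.73238622 373.08388861  68.        ]]
shaft line y at 445 374.58389401636106
shaft line y at 565 375.29111968460876
```

```bash
python3 -m handwheel '[[0.004,-0.001,0.015,0,0,0,-1],[0.004,-0.001,0.025,0,0,0,-1],[0.004,-0.001,0.028,0,0,0,-1],[0.004,-0.001,0.028,0,0,0,-1],[0.004,-0.001,0.028,0,0,0,-1]]'
python3 - <<'E'
from h import *
delta([483,372.3,7.7],0)
E
```

```text
clock: 14.22
position: [482.6, 372.1, 34.0]
ee_rot: [-0.0, 1.0, 0.001, 0.001]
contact_force: [0.1, 0.6, -1.0]
gripper_width: 17.6
grasp_force: 61.1
delta [-0.0003  0.0001  0.0263] [0.0013 0.0025 0.0002] pos [482.6 372.1  34. ] w 17.6 grip 61.1 F [ 0.1  0.6 -1. ] t 14.225
```

```bash
python3 -m handwheel '[[0,0,0.004,0,0,0,-1],[0,0,0.008,0,0,0,-1],[0,0,0.011,0,0,0,-1],[0,0,0.014,0,0,0,-1],[0,0,0.014,0,0,0,-1]]';python3 -m handwheel '[[0,0,0.003,0,0,0,-1],[0,0,0.006,0,0,0,-1],[0,0,0.008,0,0,0,-1],[0,0,0.009,0,0,0,-1],[0,0,0.009,0,0,0,-1]]'
```

```text
clock: 14.85
position: [482.3, 371.8, 19.5]
ee_rot: [-0.0, 1.0, 0.0, 0.001]
contact_force: [0.3, -0.3, 0.4]
gripper_width: 17.1
grasp_force: 61.1
clock: 15.48
position: [482.4, 371.9, 10.7]
ee_rot: [-0.0, 1.0, 0.0, 0.001]
contact_force: [0.5, -0.2, -0.4]
gripper_width: 17.8
grasp_force: 61.1
```

No contact with the walls. I'll finish lowering it onto the floor.

```bash
python3 -m handwheel '[[0,0,0.001,0,0,0,-1],[0,0,0.002,0,0,0,-1],[0,0,0.0025,0,0,0,-1],[0,0,0.003,0,0,0,-1],[0,0,0.003,0,0,0,-1]]'
```

```text
clock: 16.1
position: [482.5, 371.9, 8.1]
ee_rot: [-0.0, 1.0, 0.0, 0.001]
contact_force: [0.0, -0.1, 1.7]
gripper_width: 17.3
grasp_force: 61.4
```

```bash
python3 -m handwheel '[[0,0,0.0005,0,0,0,-1],[0,0,0.0005,0,0,0,-1]]';python3 -m handwheel '[[0,0,0,0,0,0,-0.5],[0,0,0,0,0,0,-0.3],[0,0,0,0,0,0,-0.27],[0,0,0,0,0,0,-0.27],[0,0,0,0,0,0,-0.27]]'; python3 -m handwheel '[[0,0,-0.01,0,0,0,-0.27],[0,0,-0.03,0,0,0,-0.27],[0,0,-0.06,0,0,0,0],[0,0,-0.1,0,0,0,0],[0,0,-0.1,0,0,0,0]]'
python3 - <<'E'
from h import *
delta([500,-41.5,80],.06)
E
```

```text
clock: 16.35
position: [482.5, 372.0, 7.9]
ee_rot: [-0.0, 1.0, 0.0, 0.001]
contact_force: [-1.2, -1.3, 5.9]
gripper_width: 17.3
grasp_force: 61.9
clock: 16.98
position: [482.4, 372.0, 7.2]
ee_rot: [-0.0, 1.0, 0.0, 0.001]
contact_force: [0.5, -0.4, -0.6]
gripper_width: 31.2
grasp_force: 0.0
clock: 17.6
position: [484.1, 373.8, 112.1]
ee_rot: [-0.0, 1.0, 0.004, 0.004]
contact_force: [-0.8, -0.0, -0.7]
gripper_width: 42.5
grasp_force: 0.0
delta [-0.0153 -0.4156  0.029 ] [ 0.0074  0.0086 -0.0591] pos [484.1 373.8 112.1] w 42.5 grip 0.0 F [-0.8 -0.  -0.7] t 17.6
```

```bash
python3 -m handwheel '[[-0.013,-0.415,0,0,0,0,0],[-0.013,-0.415,0,0,0,0,0],[-0.013,-0.415,0,0,0,0,0],[-0.013,-0.415,0,0,0,0,0],[-0.013,-0.415,0,0,0,-0.055,0],[-0.013,-0.415,0.03,0,0,-0.055,0],[-0.013,-0.415,0.05,0,0,-0.055,0],[-0.013,-0.415,0.05,0,0,-0.055,0],[-0.013,-0.415,0.05,0,0,-0.055,0]]'
python3 - <<'E'
from h import *
delta([498,-41,1.5],.055)
i,d=get_image("top"); b,_=get_image("side"); np.savez("t4.npz",i=i,d=d,b=b)
q=proj("top",[485,374,20])[0].astype(int); qb=proj("side",[510,374,20])[0].astype(int);qs=proj("side",[498,-41,20])[0].astype(int)
c=lambda i,q,w:cv2.resize(i[q[1]-50:q[1]+50,q[0]-w:q[0]+w],None,fx=3,fy=3,interpolation=2)
cv2.imwrite("pics/drv2.png",cv2.convertScaleAbs(np.hstack([c(i,q,40),c(b,qb,45),c(b,qs,45)]),alpha=1.5))
E
```

```text
clock: 18.73
position: [495.8, -43.1, 57.1]
ee_rot: [-0.028, 1.0, 0.0, 0.001]
contact_force: [0.2, 0.9, 0.2]
gripper_width: 42.6
grasp_force: 0.0
delta [-0.0022  0.0019  0.0556] [0.0007 0.0026 0.0001] pos [495.8 -43.1  57.1] w 42.6 grip 0.0 F [0.2 0.9 0.2] t 18.725
```

View pics/drv2.png

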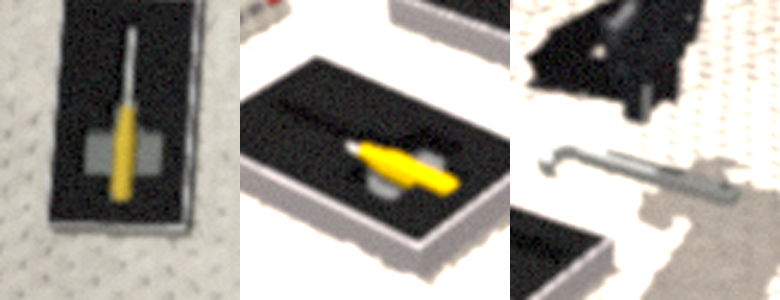

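The screwdriver lies centred in its cut-out (top crop (123,150)). The gripper is over the spanner's middle. I'll grasp it there and lift.

```bash
python3 -m handwheel '[[-0.002,0.002,0.03,0,0,0,0],[-0.002,0.002,0.045,0,0,0,0],[-0.002,0.002,0.052,0,0,0,0],[-0.002,0.002,0.0555,0,0,0,0],[-0.002,0.002,0.0555,0,0,0,-0.3],[-0.002,0.002,0.0555,0,0,0,-0.45],[-0.002,0.002,0.0555,0,0,0,-1],[-0.002,0.002,0.0555,0,0,0,-1],[-0.002,0.002,0.0555,0,0,0,-1]]'; python3 -m handwheel '[[0,0,-0.004,0,0,0,-1],[0,0,-0.02,0,0,0,-1],[0,0,-0.06,0,0,0,-1],[0,0,-0.06,0,0,0,-1]]'
python3 - <<'E'
from h import *
delta([540.7,141.7,62],.042)
z=np.load("t4.npz"); P=cloud("top",z["d"]); h=cv2.cvtColor(z["i"],cv2.COLOR_BGR2HSV); k=cv2.inRange(h,(18,110,45),(38,255,255)); k[:,170:]=0; k[:,110:]=k[:,110:]; k[:230]=0
v,u=np.nonzero(k); s=(u>120); print("driver handle z",np.percentile(P[v[s],u[s],2],[10,50,90])); w=plane("top",np.c_[u[s],v[s]],15); print(w.min(0),w.max(0))
f=P[225:240,125:135,2]; print("foam z",np.median(f))
E
```

```text
clock: 19.95
position: [498.0, -40.7, 2.3]
ee_rot: [-0.028, 1.0, 0.001, 0.002]
contact_force: [-2.6, 2.4, 5.3]
gripper_width: 18.2
grasp_force: 60.1
clock: 20.45
position: [499.2, -40.8, 64.0]
ee_rot: [-0.028, 1.0, 0.001, 0.004]
contact_force: [0.0, -0.1, -2.7]
gripper_width: 18.3
grasp_force: 59.3
delta [-0.0515  0.1799  0.0027] [0.0017 0.0083 0.0134] pos [499.2 -40.8  64. ] w 18.3 grip 59.3 F [ 0.  -0.1 -2.7] t 20.45
driver handle z [16.62681406 23.07050303 28.01822895]
[441.67035988 363.21645801  15.        ] [524.06571476 384.99280737  15.        ]
foam z 27.075200451967078
```

```bash
python3 -m handwheel '[[-0.0515,0.18,-0.01,0,0.006,0.013,-1],[-0.0515,0.18,-0.01,0,0.006,0.013,-1],[-0.0515,0.18,-0.01,0,0.006,0.013,-1],[-0.0515,0.18,-0.01,0,0.006,0.013,-1],[-0.0515,0.18,0,0,0.006,0.013,-1],[-0.0515,0.18,0.002,0,0.006,0.013,-1],[-0.0515,0.18,0.002,0,0.006,0.013,-1]]'
python3 - <<'E'
from h import *
i,d=get_image("top"); b,e=get_image("side"); np.savez("t5.npz",i=i,d=d,b=b,e=e); P=cloud("top",d)
delta([540.7,141.7,62],.042)
q=proj("top",[550,150,60])[0].astype(int); pb=proj("side",[540,150,50])[0].astype(int); print(q,pb)
c=lambda i,q,w:cv2.resize(i[q[1]-50:q[1]+50,q[0]-w:q[0]+w],None,fx=4,fy=4,interpolation=2)
cv2.imwrite("pics/spn.png",cv2.convertScaleAbs(np.hstack([c(i,q,40),c(b,pb,60)]),alpha=1.4))
E
```

```text
clock: 21.32
position: [538.2, 140.2, 59.0]
ee_rot: [-0.02, 1.0, -0.0, -0.003]
contact_force: [0.5, -0.5, -0.7]
gripper_width: 18.2
grasp_force: 59.4
delta [-0.0019  0.0009 -0.0023] [ 0.0007 -0.004  -0.0011] pos [538.8 140.7  59.7] w 17.9 grip 59.4 F [ 0.1  0.7 -1. ] t 21.425
[223 249] [274 270]
```

View pics/spn.png

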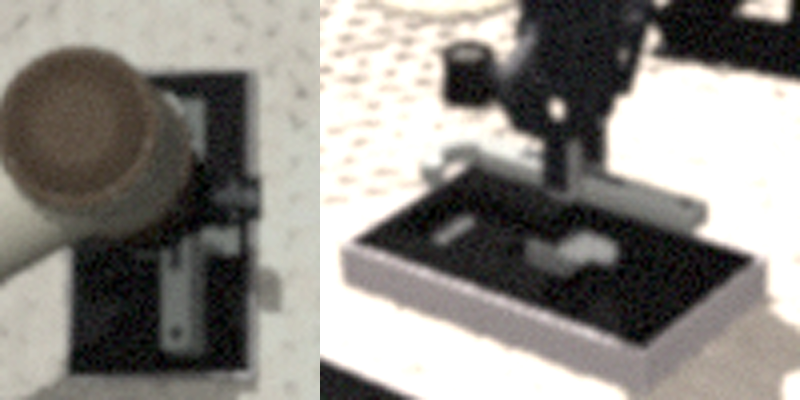

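The spanner is held level over its insert. In the top crop its handle runs from (180,240) to (180,352). I'll measure its edges numerically.

```bash
python3 - <<'E'
from h import *
z=np.load("t5.npz"); i=z["i"]; b_=z["b"]; g=cv2.GaussianBlur(i.max(2),(3,3),0).astype(float)
print(g[275,216:242].round()); print(g[276:296,228].round())
def ve(r0,r1,c,sgn,w=4):
    o=[]
    for r in range(r0,r1):
        s=np.diff(g[r,c-w:c+w+1])*sgn; s[s<0]=0; s=s**2; o.append((c-w+.5+(s*np.arange(len(s))).sum()/s.sum(),r))
    return o
for n,c,s,zz in(("L",223,1,71.5),("R",233,-1,71.5),("R(under)",233,-1,57.5)):
    w=plane("top",ve(264,285,c,s),zz); b=np.polyfit(w[:,0],w[:,1],1); print(n,"slope %.4f"%b[0],"y at 480: %.1f, at 540: %.1f"%(np.polyval(b,480),np.polyval(b,540)),"rms",np.std(w[:,1]-np.polyval(b,w[:,0])).round(2))
o=[]
for c in range(225,232):
    s=-np.diff(g[282:294,c]); s[s<0]=0; s=s**2; o.append((c,282.5+(s*np.arange(len(s))).sum()/s.sum()))
w=plane("top",o,71.5); print("end x",w[:,0].round(1),"or z57.5",plane("top",o,57.5)[:,0].mean().round(1))
# side-view end of handle
e=proj("side",[[455.7,138.2,64.5],[455.7,128,71.5],[455.7,148,71.5]]); print("side pred end pts",e.round(1),"crop",((e-[214,220])*4+[320,0]).round())
delta([540.7,141.7,62],.042)
E
```

```text
[15. 14. 12. 12. 13. 17. 30. 51. 69. 77. 78. 78. 77. 72. 63. 54. 48. 39.
 27. 18. 14. 12. 12. 15. 18. 20.]
[77. 77. 77. 76. 70. 63. 61. 65. 69. 65. 53. 38. 25. 16. 15. 28. 46. 63.
 78. 89.]
L slope 0.0466 y at 480: 148.1, at 540: 150.9 rms 0.34
R slope 0.0432 y at 480: 123.2, at 540: 125.8 rms 0.7
R(under) slope 0.0432 y at 480: 125.1, at 540: 127.7 rms 0.71
end x [453.  452.3 451.9 452.3 452.8 452.3 451.5] or z57.5 453.3
side pred end pts [[308.3 273.9]
 [311.  269.2]
 [305.7 272.9]] crop [[697. 216.]
 [708. 197.]
 [687. 212.]]
delta [-0.0019  0.0009 -0.0023] [ 0.0007 -0.004  -0.0011] pos [538.8 140.7  59.7] w 17.9 grip 59.4 F [ 0.1  0.7 -1. ] t 21.425
```

```bash
python3 -m handwheel '[[-0.0025,0.001,0.012,0,-0.002,-0.002,-1],[-0.0025,0.001,0.02,0,-0.002,-0.002,-1],[-0.0025,0.001,0.024,0,-0.002,-0.002,-1],[-0.0025,0.001,0.024,0,-0.002,-0.002,-1],[-0.0025,0.001,0.024,0,-0.002,-0.002,-1]]'
python3 - <<'E'
from h import *
delta([541.3,141.9,8.3],.042)
i,d=get_image("top"); np.savez("t6.npz",i=i,d=d); g=cv2.GaussianBlur(i.max(2),(3,3),0).astype(float)
for r in(268,275,282): print(r,g[r,218:240].round().astype(int))
print(g[276:297,229].round().astype(int)); print(plane("top",[(223,275),(231,275),(229,287),(229,288)],45))
E
```

```text
clock: 22.05
position: [541.3, 142.9, 35.9]
ee_rot: [-0.022, 1.0, 0.0, -0.001]
contact_force: [0.4, -0.6, -1.8]
gripper_width: 18.0
grasp_force: 59.4
delta [ 0.     -0.001   0.0276] [ 0.001  -0.0014  0.0024] pos [541.3 142.9  35.9] w 18.0 grip 59.4 F [ 0.4 -0.6 -1.8] t 22.05
268 [14 12 13 18 29 46 63 73 75 75 75 74 66 55 47 39 28 18 13 11 13 14]
275 [16 15 13 12 19 39 60 72 77 80 80 77 69 58 49 41 28 17 12 13 14 14]
282 [16 16 16 17 24 40 56 62 58 55 60 68 67 59 50 41 27 16 13 14 13 12]
[78 78 77 73 67 65 68 71 69 61 47 33 24 19 18 28 45 62 78 89 94]
[[484.57159453 151.44604984  45.        ]
 [484.89422791 130.65465064  45.        ]
 [453.64294036 134.60011028  45.        ]
 [451.05491784 134.49608859  45.        ]]
```

```bash
python3 -m handwheel '[[-0.0005,-0.0013,0,0,0,0,-1],[-0.0005,-0.0013,0.004,0,0,0,-1],[-0.0005,-0.0013,0.007,0,0,0,-1],[-0.0005,-0.0013,0.009,0,0,0,-1],[-0.0005,-0.0013,0.01,0,0,0,-1],[-0.0005,-0.0013,0.01,0,0,0,-1]]'; python3 -m handwheel '[[0,0,0.001,0,0,0,-1],[0,0,0.002,0,0,0,-1],[0,0,0.003,0,0,0,-1],[0,0,0.003,0,0,0,-1]]'; python3 -c "
from h import *
delta([541.7,141.3,8.3],.042)"
```

```text
clock: 22.85
position: [541.6, 141.4, 25.6]
ee_rot: [-0.022, 1.0, 0.0, -0.001]
contact_force: [-0.6, -0.8, -2.6]
gripper_width: 18.2
grasp_force: 59.4
clock: 23.35
position: [541.6, 141.4, 22.6]
ee_rot: [-0.022, 1.0, 0.0, -0.001]
contact_force: [-0.9, 0.8, -1.5]
gripper_width: 18.1
grasp_force: 59.4
delta [-0.0001 -0.0001  0.0143] [ 0.0008 -0.0021  0.0021] pos [541.6 141.4  22.6] w 18.1 grip 59.4 F [-0.9  0.8 -1.5] t 23.35
```

```bash
python3 -m handwheel '[[0,0,0.002,0,0,0,-1],[0,0,0.004,0,0,0,-1],[0,0,0.006,0,0,0,-1],[0,0,0.008,0,0,0,-1],[0,0,0.008,0,0,0,-1]]'; python3 -m handwheel '[[0,0,0.002,0,0,0,-1],[0,0,0.0035,0,0,0,-1],[0,0,0.005,0,0,0,-1],[0,0,0.005,0,0,0,-1]]'
```

```text
clock: 23.98
position: [541.5, 141.4, 14.5]
ee_rot: [-0.022, 1.0, 0.0, -0.001]
contact_force: [0.0, -0.9, -1.4]
gripper_width: 18.5
grasp_force: 59.4
clock: 24.48
position: [541.6, 141.4, 9.5]
ee_rot: [-0.022, 1.0, 0.0, -0.001]
contact_force: [0.6, -0.4, -1.7]
gripper_width: 18.3
grasp_force: 59.4
```

```bash
python3 -m handwheel '[[0,0,0.0006,0,0,0,-1],[0,0,0.0012,0,0,0,-1],[0,0,0.0012,0,0,0,-1]]'; python3 -m handwheel '[[0,0,0.0005,0,0,0,-1],[0,0,0.0008,0,0,0,-1],[0,0,0.0008,0,0,0,-1]]'
```

```text
clock: 24.85
position: [541.7, 141.5, 8.6]
ee_rot: [-0.022, 1.0, 0.0, -0.001]
contact_force: [-0.5, -0.4, -0.1]
gripper_width: 18.2
grasp_force: 59.6
clock: 25.22
position: [541.7, 141.5, 8.3]
ee_rot: [-0.022, 1.0, 0.0, -0.001]
contact_force: [-2.8, -0.5, 5.0]
gripper_width: 18.4
grasp_force: 60.3
```

Floor contact at the expected height. I'll release with a small opening and withdraw.

```bash
python3 -m handwheel '[[0,0,0,0,0,0,-0.5],[0,0,0,0,0,0,-0.3],[0,0,0,0,0,0,-0.27],[0,0,0,0,0,0,-0.27],[0,0,0,0,0,0,-0.27]]'; python3 -m handwheel '[[0,0,-0.01,0,0,0,-0.27],[0,0,-0.03,0,0,0,-0.27],[0,0,-0.07,0,0,0,0],[0,0,-0.12,0,0,0,0],[0,0,-0.15,0,0,0,0],[0,-0.25,-0.15,0,0,0,0],[0,-0.25,-0.15,0,0,0,0],[0,-0.25,-0.15,0,0,0,0],[0,-0.25,-0.15,0,0,0,0],[0,-0.25,-0.15,0,0,0,0]]'
python3 - <<'E'
from h import *
i,d=get_image("top"); np.savez("t7.npz",i=i,d=d); P=cloud("top",d); g=i.max(2)
def zz(c): 
    u,v=proj("top",[c])[0].round().astype(int); return np.median(P[v-1:v+2,u-1:u+2,2]).round(1),int(g[v,u])
S=R.from_euler("z",.042)
for x,y in((-80,0),(-60,0),(-40,0),(0,0),(40,0),(55,0),(80,15),(75,35),(-15,-25),(-15,25)): print("spanner local",x,y,zz(np.array([540.7,141.7,20])+S.apply([x,y,0])))
for x in(-70,-50,-30,-10): print("driver",x,zz([521+x,374,22]))
z0=np.load("top0.npz")["i"]; df=cv2.absdiff(z0,i).max(2)
for n,(u,v) in dict(loupe=(284,185),timer=(177,184),box=(425,199)).items(): print(n,"mean diff",df[v-14:v+14,u-14:u+14].mean().round(1))
E
```

```text
clock: 25.85
position: [541.7, 141.4, 7.6]
ee_rot: [-0.022, 1.0, 0.0, -0.001]
contact_force: [0.4, 1.1, -0.2]
gripper_width: 31.2
grasp_force: 0.0
clock: 27.1
position: [552.5, -112.3, 158.0]
ee_rot: [-0.019, 1.0, 0.0, -0.001]
contact_force: [-0.3, 0.1, -0.8]
gripper_width: 43.2
grasp_force: 0.0
spanner local -80 0 (np.float64(583.5), 120)
spanner local -60 0 (np.float64(571.1), 118)
spanner local -40 0 (np.float64(562.6), 118)
spanner local 0 0 (np.float64(535.6), 113)
spanner local 40 0 (np.float64(513.9), 111)
spanner local 55 0 (np.float64(507.4), 110)
spanner local 80 15 (np.float64(498.8), 143)
spanner local 75 35 (np.float64(498.7), 143)
spanner local -15 -25 (np.float64(553.3), 127)
spanner local -15 25 (np.float64(8.1), 86)
driver -70 (np.float64(22.1), 140)
driver -50 (np.float64(25.0), 139)
driver -30 (np.float64(24.0), 142)
driver -10 (np.float64(22.6), 142)
loupe mean diff 3.8
timer mean diff 3.8
box mean diff 3.7
```

The arm blocks the top view of the spanner, so I'll move farther right and check again.

```bash
python3 -m handwheel '[[0,-0.2,-0.03,0,0,0,0],[0,-0.2,-0.03,0,0,0,0],[0,-0.2,-0.03,0,0,0,0],[0,-0.2,-0.03,0,0,0,0],[0,-0.2,-0.03,0,0,0,0],[0,-0.2,-0.03,0,0,0,0]]'
python3 - <<'E'
from h import *
i,d=get_image("top"); P=cloud("top",d); g=i.max(2)
def zz(c): 
    u,v=proj("top",[c])[0].round().astype(int); return np.median(P[v-1:v+2,u-1:u+2,2]).round(1),int(g[v,u])
S=R.from_euler("z",.042)
for x,y in((-80,0),(-60,0),(-40,0),(0,0),(40,0),(55,0),(80,15),(75,35),(-15,-25),(-15,25)): print("spanner local",x,y,zz(np.array([540.7,141.7,20])+S.apply([x,y,0])))
E
```

```text
clock: 27.9
position: [561.9, -306.3, 187.2]
ee_rot: [-0.023, 1.0, 0.001, -0.001]
contact_force: [0.4, 0.2, 0.6]
gripper_width: 42.5
grasp_force: 0.0
spanner local -80 0 (np.float64(19.4), 111)
spanner local -60 0 (np.float64(20.2), 131)
spanner local -40 0 (np.float64(20.6), 132)
spanner local 0 0 (np.float64(23.5), 63)
spanner local 40 0 (np.float64(21.7), 127)
spanner local 55 0 (np.float64(22.2), 132)
spanner local 80 15 (np.float64(19.5), 132)
spanner local 75 35 (np.float64(19.6), 132)
spanner local -15 -25 (np.float64(8.1), 88)
spanner local -15 25 (np.float64(8.0), 82)
```

The spanner's top face is at about 20 mm along its whole length (6 + 14), so it is flat and fully down. The screwdriver handle's top is at about 24 mm, so it is seated too. The loose things show no change. I'll hand the job in.

```bash
python3 -c "
from bench import job_done
print(job_done())"
```

```text
the job is handed in; nothing more can be done
None
```

Job handed in at about 28 s: by camera depth both tools lie flat and fully down in their own cut-outs (the spanner laid on the bench and regrasped across its middle on the way), and the loupe, timer and carton show no movement.

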